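# Start the flange nut on the book press

## Task

The repaired book in the press needs its second nut. Pick up the large loose flange nut, set it flange down over the bare stud, and start it by feel: turn it backwards (anticlockwise) under a light push until it drops into the thread, then turn it on clockwise until its flange is fully home on the washer, and let go. Be gentle, never force the thread, and leave the other things on the counter where they are.

Things in the scene. Friction and masses are not known exactly. Their poses are not given: they have to be found in the camera images.
- nut: Large loose steel hex flange nut, 220 g, lying flange down on the counter. Round flange 68 mm across, 6 mm high; above it the hexagon, 50 mm across flats, 24 mm high (30 mm in all). Origin: on its axis in the flange's underside; z up along the axis; x is square to one pair of flats (other pairs 60 and 120 degrees round).
- nut_lugs (a point): Point on the nut's axis 6 mm above its underside, level with the lower edges of three short thread lugs in the 35 mm bore (120 degrees apart, each some 18 degrees long, 24 mm clear between their inner ends). How the lugs sit relative to the flats is not given.
- press: Book press fixed to the counter: two plywood boards, a blue book between, 63 mm high. Origin on the counter below the bare stud's axis; z up, y towards the other stud 220 mm away, which already has its nut and stands 38 mm above its washer. Boards reach 45 mm past the bare stud to -y, 265 mm to +y, 95 mm either way in x, the book 116 mm. Studs are upright and do not turn.
- seat (a point): Point on the bare stud's axis at the top of its fixed 80 mm washer, 66 mm above the counter: the nut's origin is here when fully home. Dropped in the thread, the nut's origin is 5 to 8 mm above it; clockwise turning (seen from above) then takes it down 0.83 mm per 10 degrees, with up to 2 mm of play, until after 60 to 110 degrees the flange meets the washer.
- thread_top (a point): Point on the stud's axis 21 mm above the seat, level with the top of its coarse three-start thread (32 mm over crests). How the starts lie round the axis is unknown and varies. Set on, the nut's lugs rest at this height (nut origin 15 mm above the seat), or on one of three 3 mm stop teeth (18 mm), or by luck in a slot. From this level, clockwise turning is blocked by a tooth.
- stud_tip (a point): Tip of the bare stud, 39 mm above the seat; a cone from 9 mm wide here to a 21.6 mm pilot 7 mm lower. Backed off anticlockwise by at most 120 degrees, the lugs meet slots some 36 degrees wide and the nut can sink 7 to 10 mm; a tooth then stops further backing. Let go at any point, the nut stays and can be regrasped. Pushes of 3 to 8 N are ample; over 60 N spoils the thread.
- small_nut: Bystander: a small plain steel hex nut, 30 mm across, 12 mm high; not wanted. Origin under its centre.
- washer: Bystander: loose flat steel washer, 48 mm across; not wanted. Origin under its centre.
- glue_jar: Bystander: white glue jar, 64 mm across, 85 mm high. Origin under its centre.
- tape: Bystander: cardboard ring of tape, 76 mm across, 22 mm high. Origin under its centre.
- brush: Bystander: paste brush with wooden handle, lying. Origin in its middle.
- mug: Bystander: white cup, 76 mm across, 90 mm high. Origin under its centre.
- bookend: Bystander: dark sheet-steel bookend, 150 mm high. Origin under its centre.
- book: Bystander: closed grey book lying flat, 216 x 156 x 28 mm. Origin under its centre.
Mind the look-alikes: they are no part of the job. Of the things that look like the nut, the largest one is meant.

How it is judged:
On the way, in this order (a step that is already met when the one before it is completed fails the run):
1. the nut is over the bare stud, flange down, down to the top of the thread (horizontal distance between nut and seat below 0.004 m and z of nut in the frame of seat below 0.0205 m and angle between nut's own z axis and vertical below 0.15 rad).
2. the nut has dropped into the thread (horizontal distance between nut and seat below 0.004 m and z of nut in the frame of seat below 0.0088 m), for 0.1 s.
At the end, for the whole second after the job is handed in: The nut sits upright (within 0.05 rad) on the bare stud's thread, its axis within 3 mm of the stud's, its flange within 1.5 mm of the washer, at rest and let go (horizontal distance between nut and seat below 0.003 m and z of nut in the frame of seat between -0.002 and 0.0015 m and angle between nut's own z axis and vertical below 0.05 rad and linear speed of nut below 0.01 m/s and angular speed of nut below 0.1 rad/s); the robot touches nothing.
It fails at once if nut and press (stud included) press on each other with more than 60 N: the thread is damaged (contact force between nut and press above 60 N).
It fails at once if a bystander is moved more than 30 mm (distance of any of small_nut, washer, glue_jar, tape, brush, mug, bookend, book from where it was at the start of the episode above 0.03 m).
It also fails if it takes over 67 s, if anything falls off the work surface, if the arm or the gripper's body presses on something with over 40 N, if the wrist force passes 120 N, or if a joint passes its speed limit or range.

## Robot

A 7-joint arm with a two-finger parallel gripper is mounted at the origin on the work surface. World frame = base frame: x ahead of the robot, y to its left, z up, the work surface at z = 0. Lengths are in m, angles in rad, forces in N, time in s.
With the tool pointing down it reaches from about 0.425 to 0.875 m from the base axis. Payload 9.9 kg.
Tool frame: the origin (TCP) lies midway between the tips of the shut fingers; the grasp point (between the pads) lies ctrl.tcp_to_grasp behind it (ctrl.tcp_to_grasp is the distance from the TCP to the grasp point, in m); z points along the fingers, x is the direction in which the jaws open and shut, and the axes are right-handed (so a half turn about z gives the same grasp; the last joint's range is limited). The gripper opens to 85 mm and grips with 20 to 120 N. Pads are 22 mm wide; open, the fingers measure 114 mm over their backs; the gripper's body (76 mm by 85 mm) begins 54 mm behind the grasp point. The pads swing forward as they close: fully open they stand 13 mm farther back than shut.
Start: joints at [1.173, 0.576, 0.025, 1.437, -0.015, 1.129, -0.057], TCP at [0.208, -0.642, 0.197] pointing down, gripper open.
Joint ranges: [-2.76, 2.76], [-0.34, 2.15], [-1.52, 1.57], [0.19, 2.46], [-1.09, 4.23], [0.17, 1.99], [-2.82, 2.82]. Speed limits (rad/s): [2.22, 2.22, 3.01, 3.01, 3.14, 3.14, 3.14].

## Interface

Orientations are given as a unit quaternion [w, x, y, z].
In Python, from bench import sensors, cams, ticket, ctrl gives the robot as it stands.
- The arm moves only by the shell command python3 -m creep 'ROWS' [OPENING] [FORCE]. ROWS is JSON, a list of rows, each an object of numbers: "dx", "dy", "dz": the shift along the tool's x, y, z in m; "roll": the turn about the tool's z in degrees. A call has 1 to 20 rows; each row shifts and turns the pose as measured when the row begins, along the tool's axes as they then stand; what a row does not reach is not made up. A row lasts 1/10 s, in which the tool goes at most 50 mm and 8.59 degrees, less where a joint would pass 70% of its speed; a pose out of reach is approached as far as the arm can. A call is refused whole if a number of a shift passes 0.05 or a number of a turn 8.59, either way. A call with a gripper value outside its range is refused whole. OPENING is the finger opening in m, from 0 to 0.0854, set as the call begins (- or left out, the last holds). The fingers move at their own pace and stop on an object; FORCE is the grip in N (left out, the last holds). Time passes only in rows, so rows that do not move let the fingers close. It gives the time, the measured TCP pose, the force and the opening at its end, in the units of the state.
- sensors.observe(): the state, without advancing time (a new reading comes with each control period).
- cams.capture(name): name is "scene" or "side" or "wrist"; returns the picture (420x560x3 uint8, red, green, blue); there is no depth.
- cams.camera_params(name): a dict with "mtx" (3x3 intrinsics, pixels), "world_to_cam" (4x4, takes a point from world to camera coordinates). Camera axes: x right, y up, looking along -z (the intrinsics and any distortion apply to the point x, -y, -z); pixel columns grow to the right and rows downward; lengths in m; the calibration is good to about 2 mm. A picture is of the moment at which its call begins: read the wrist's pose just before it. camera_params takes no time and is no camera call; for the wrist camera it gives the pose at the moment of the call.
- ticket.job_done(): hands the job in, once; it reports no verdict.
The state is a dict: "clock": time; "joint_positions": joint angles; "qvel": joint speeds; "effort": joint torques, N m; "tool_pos": TCP position; "tcp_rot": TCP orientation; "ft_force": force on the tool from outside, world axes, zero at the start; "torque": the same for the moment, N m; "opening": finger opening in m.
Only numpy, scipy, OpenCV 4.12 (cv2) and the standard library are available. Lean on these libraries where they do the work, as an engineer would, in place of code of your own. Each camera call takes 0.05 s, during which the arm holds its last target.

## Working session

There is one attempt and no reset: what is moved stays moved. The work goes in short steps, Python scripts to look and compute and a shell command to move; the robot and the scene stay as the last step left them, time stands still between calls to the robot, and variables do not carry over. Pictures are saved under pics/ and viewed, and the job is handed in when it is done.

```bash
mkdir -p pics; ls; cat > h.py <<'E'
import numpy as np, cv2
from bench import sensors, cams, ticket, ctrl
def snap(n,f):
    p=cams.camera_params(n); im=cams.capture(n); cv2.imwrite(f'pics/{f}.png',im[:,:,::-1]); np.savez(f'pics/{f}.npz',mtx=p['mtx'],w=p['world_to_cam']); return im,p
def ray(f,u,v,z):
    d=np.load(f'pics/{f}.npz');K=d['mtx'];T=d['w']
    c=np.linalg.inv(K)@[u,v,1]; c=np.array([c[0],-c[1],-c[2]])
    R=T[:3,:3].T; o=-R@T[:3,3]; r=R@c; return o+r*(z-o[2])/r[2]
def proj(f,p):
    d=np.load(f'pics/{f}.npz');K=d['mtx'];T=d['w']
    c=T[:3,:3]@p+T[:3,3]; q=K@[c[0],-c[1],-c[2]]; return q[:2]/q[2]
def crop(f,u0,v0,u1,v1,s,o):
    im=cv2.imread(f'pics/{f}.png')[v0:v1,u0:u1]; cv2.imwrite(f'pics/{o}.png',cv2.resize(im,None,fx=s,fy=s,interpolation=cv2.INTER_CUBIC))
E
python3 - <<'E'
from h import *
for n in('scene','side','wrist'):
    im,p=snap(n,n+'0'); print(n,[k for k in p]); print(np.array(p['mtx']).round(1).tolist(), p.get('dist'))
s=sensors.observe();print(s,ctrl.tcp_to_grasp)
E
```

```text
pics
scene ['mtx', 'world_to_cam']
[[411.5, 0.0, 277.5], [0.0, 411.5, 208.2], [0.0, 0.0, 1.0]] None
side ['mtx', 'world_to_cam']
[[531.1, 0.0, 285.6], [0.0, 531.1, 213.1], [0.0, 0.0, 1.0]] None
wrist ['mtx', 'world_to_cam']
[[352.2, 0.0, 282.7], [0.0, 352.2, 209.5], [0.0, 0.0, 1.0]] None
{'clock': 0.15, 'joint_positions': array([ 1.17321865,  0.57633236,  0.02484386,  1.43770901, -0.01502112,
        1.12903487, -0.05653024]), 'qvel': array([-0.0005651 , -0.00258423, -0.00089441, -0.00291513,  0.00109825,
       -0.00103162,  0.00130303]), 'effort': array([ 2.83997477e-03, -7.66263843e+01,  2.25278489e+00, -2.86182690e+01,
        1.54718128e-02,  9.77427000e-03,  4.44635091e-06]), 'tool_pos': array([ 0.208236  , -0.64165701,  0.1960472 ]), 'tcp_rot': array([-3.65428585e-04,  8.08903991e-01, -5.87940398e-01, -5.37250312e-04]), 'ft_force': array([-0.32956867, -0.20015329,  0.11678833]), 'torque': array([ 0.00871778, -0.0161844 ,  0.03521279]), 'opening': 0.08544066393563242} 0.0187
```

View pics/scene0.png

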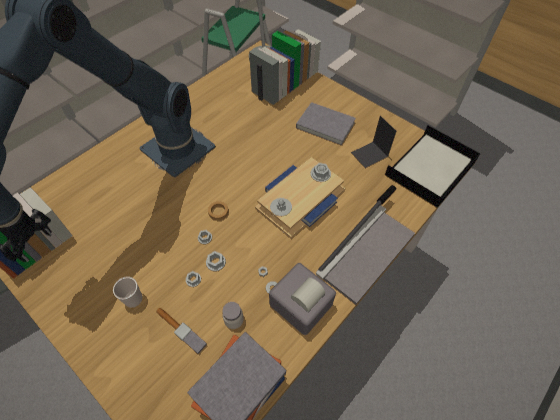

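View pics/side0.png

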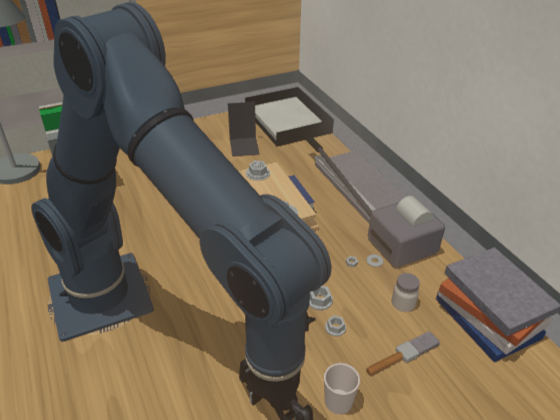

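View pics/wrist0.png

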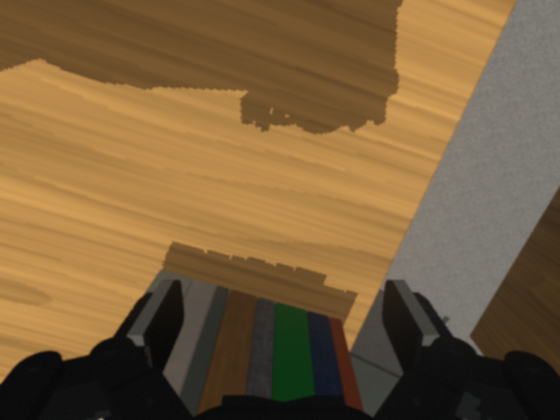

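```bash
python3 - <<'E'
from h import *
crop('scene0',170,190,350,310,4.4,'c1')
for n,u,v in [('a',204,236),('b',216,262),('c',193,279),('d',263,271)]: print(n,ray('scene0',u,v,0.015))
print('stud',ray('scene0',281,203,0.1),'nut2',ray('scene0',321,170,.1))
E
```

```text
a [ 0.41631474 -0.22221168  0.015     ]
b [ 0.52529112 -0.26486348  0.015     ]
c [ 0.51451292 -0.36109362  0.015     ]
d [ 0.66998267 -0.18022237  0.015     ]
stud [0.5648186  0.02879483 0.1       ] nut2 [0.57515527 0.24415006 0.1       ]
```

View pics/c1.png

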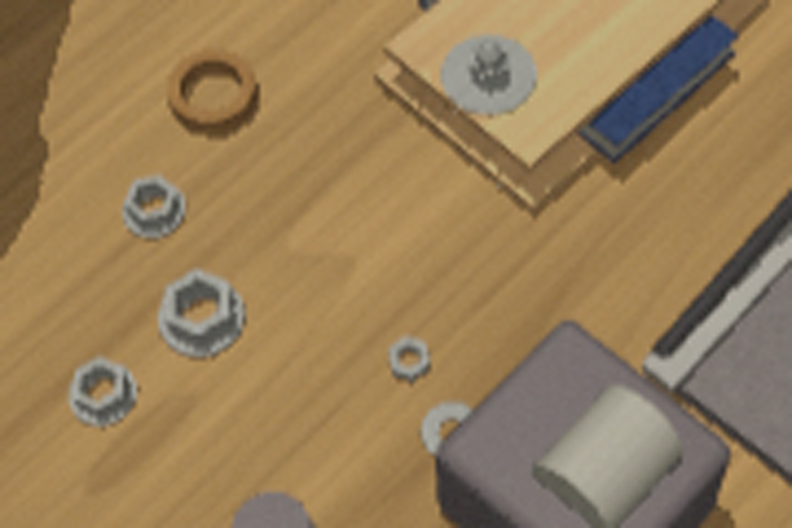

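```bash
cat >> h.py <<'E'
from scipy.spatial.transform import Rotation as Ro
def st():
    s=sensors.observe(); q=s['tcp_rot']; return s,Ro.from_quat([q[1],q[2],q[3],q[0]]).as_matrix()
def to(p):
    s,R=st(); d=np.array(p)-s['tool_pos']; print('tool-axis shift mm',(R.T@d*1000).round(1),'t',round(s['clock'],2),'pos',s['tool_pos'].round(4),'F',s['ft_force'].round(1),'T',s['torque'].round(2),'op',round(s['opening'],4),'q7',s['joint_positions'][6].round(3),'jaw deg',np.degrees(np.arctan2(R[1,0],R[0,0])).round(1),'tilt',R[:,2].round(3))
E
python3 - <<'E'
from h import *
s,R=st();print(R.round(3))
to([.525,-.265,.2])
d=np.load('pics/wrist0.npz');T=d['w'];o=-T[:3,:3].T@T[:3,3];print('cam in tool',R.T@(o-s['tool_pos']), 'axes',(R.T@T[:3,:3].T).round(3))
E
```

```text
[[ 0.309 -0.951 -0.   ]
 [-0.951 -0.309  0.001]
 [-0.001  0.    -1.   ]]
tool-axis shift mm [-260.5 -417.6   -3.6] t 0.15 pos [ 0.2082 -0.6417  0.196 ] F [-0.3 -0.2  0.1] T [ 0.01 -0.02  0.04] op 0.0854 q7 -0.057 jaw deg -72.0 tilt [-0.     0.001 -1.   ]
cam in tool [ 0.00064519 -0.08620705 -0.17614158] axes [[ 1.     0.001  0.001]
 [ 0.001 -0.945 -0.328]
 [ 0.001  0.328 -0.945]]
```

```bash
python3 -m creep '[{"dx":-0.026,"dy":-0.042},{"dx":-0.026,"dy":-0.042},{"dx":-0.026,"dy":-0.042},{"dx":-0.026,"dy":-0.042},{"dx":-0.026,"dy":-0.042},{"dx":-0.026,"dy":-0.042},{"dx":-0.026,"dy":-0.042},{"dx":-0.026,"dy":-0.042},{"dx":-0.026,"dy":-0.042},{"dx":-0.026,"dy":-0.042},{}]'; python3 -c "
from h import *
to([.525,-.265,.2])"
```

```text
tool-axis shift mm [-260.5 -417.6   -3.6] t 0.15 pos [ 0.2082 -0.6417  0.196 ] F [-0.3 -0.2  0.1] T [ 0.01 -0.02  0.04] op 0.0854 q7 -0.057 jaw deg -72.0 tilt [-0.     0.001 -1.   ]invalid input at $[0]: expected keys dx, dy, dz, roll
```

```bash
python3 -m creep '[{"dx":-0.026,"dy":-0.042,"dz":0,"roll":0},{"dx":-0.026,"dy":-0.042,"dz":0,"roll":0},{"dx":-0.026,"dy":-0.042,"dz":0,"roll":0},{"dx":-0.026,"dy":-0.042,"dz":0,"roll":0},{"dx":-0.026,"dy":-0.042,"dz":0,"roll":0},{"dx":-0.026,"dy":-0.042,"dz":0,"roll":0},{"dx":-0.026,"dy":-0.042,"dz":0,"roll":0},{"dx":-0.026,"dy":-0.042,"dz":0,"roll":0},{"dx":-0.026,"dy":-0.042,"dz":0,"roll":0},{"dx":-0.026,"dy":-0.042,"dz":0,"roll":0}]'; python3 -c "
from h import *
to([.525,-.265,.2])"
```

```text
clock: 1.15
tool_pos: [0.5271, -0.2648, 0.1918]
tcp_rot: [0.002, 0.804, -0.594, -0.003]
ft_force: [0.8, -0.9, 1.1]
opening: 0.0855
tool-axis shift mm [-0.5  2.1 -8.2] t 1.15 pos [ 0.5271 -0.2648  0.1918] F [ 0.8 -0.9  1.1] T [-0.06 -0.01  0.01] op 0.0855 q7 -0.905 jaw deg -72.9 tilt [-0.006  0.    -1.   ]
```

```bash
python3 - <<'E'
from h import *
to([.525,-.265,.2])
snap('wrist','w1'); crop('w1',180,110,400,275,3.6,'w1c')
s,R=st(); print(s['tool_pos'],s['qvel'].round(3)); print(proj('w1',[.525,-.265,.03]))
E
```

```text
tool-axis shift mm [-0.5  2.1 -8.2] t 1.15 pos [ 0.5271 -0.2648  0.1918] F [ 0.8 -0.9  1.1] T [-0.06 -0.01  0.01] op 0.0855 q7 -0.905 jaw deg -72.9 tilt [-0.006  0.    -1.   ]
[ 0.53385604 -0.25510499  0.19157342] [ 0.046 -0.011 -0.031  0.031 -0.027 -0.014  0.154]
[282.24949358 180.85956751]
```

View pics/w1.png

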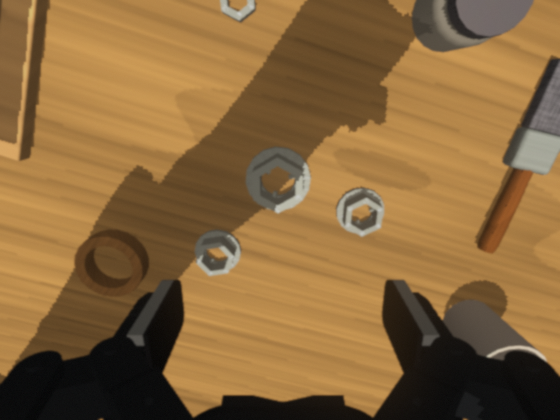

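View pics/w1c.png

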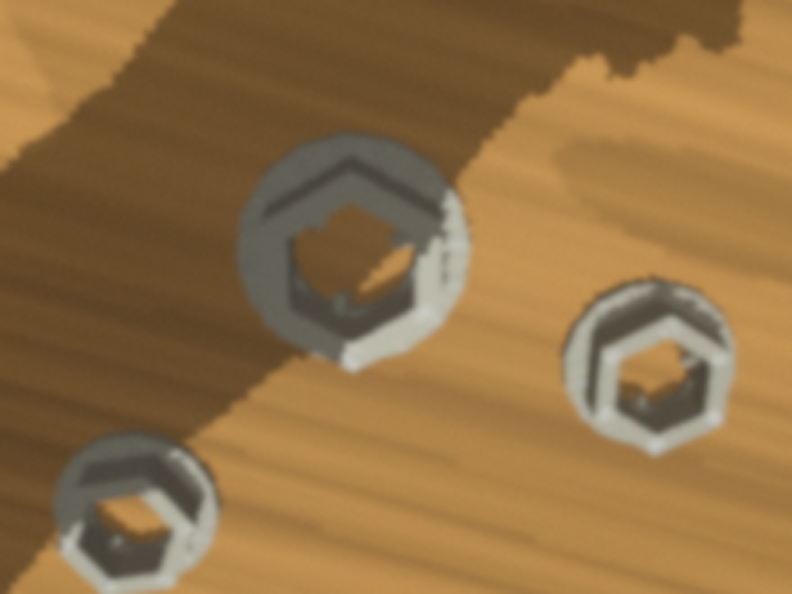

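```bash
python3 - <<'E'
from h import *
snap('wrist','w2'); crop('w2',190,120,350,240,5,'w2c')
s,R=st(); print(s['tool_pos'],s['qvel'].round(3))
for z in (0,.006,.03): print(proj('w2',[.525,-.265,z]))
to([.525,-.265,.2])
E
```

```text
[ 0.53136811 -0.25826194  0.19139402] [ 0.075 -0.014  0.087  0.033  0.031  0.004  0.08 ]
[289.76033141 183.18265072]
[289.82868818 184.63903585]
[290.12418416 190.93476912]
tool-axis shift mm [ 4.4  8.1 -8.6] t 1.25 pos [ 0.5314 -0.2583  0.1914] F [-0.8  0.1  0.5] T [-0.02  0.02  0.02] op 0.0849 q7 -0.904 jaw deg -72.3 tilt [-0.004  0.005 -1.   ]
```

View pics/w2c.png

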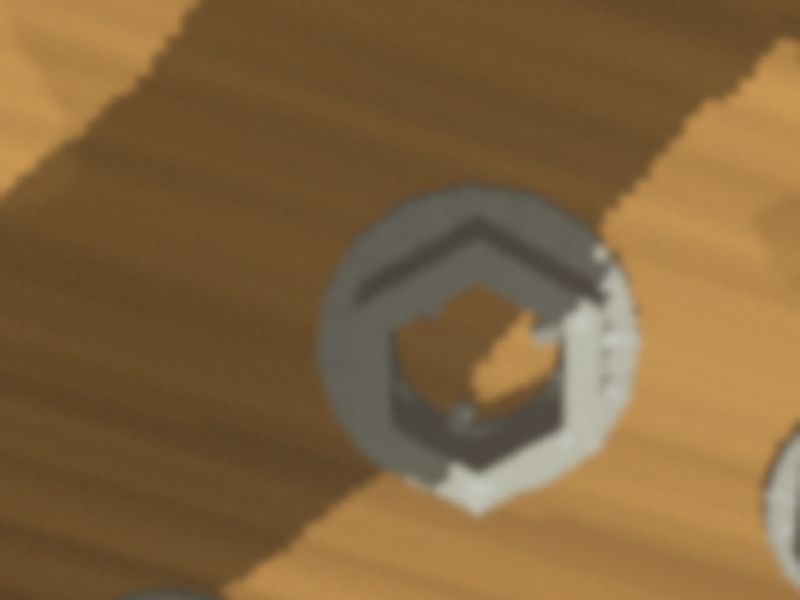

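```bash
python3 - <<'E'
from h import *
p=ray('w2',285.8,189.2,.006);print(p, ray('w2',286,193.6,.03))
to(list(p[:2])+[.1])
E
```

```text
[ 0.5189144  -0.26246435  0.006     ] [ 0.5211103  -0.26193211  0.03      ]
tool-axis shift mm [ 0.7 12.9 91.4] t 1.25 pos [ 0.5314 -0.2583  0.1914] F [-0.8  0.1  0.5] T [-0.02  0.02  0.02] op 0.0849 q7 -0.904 jaw deg -72.3 tilt [-0.004  0.005 -1.   ]
```

```bash
python3 -m creep '[{"dx":0.001,"dy":0.013,"dz":0.03,"roll":0},{"dx":0,"dy":0,"dz":0.03,"roll":0},{"dx":0,"dy":0,"dz":0.03,"roll":0},{"dx":0,"dy":0,"dz":0,"roll":0},{"dx":0,"dy":0,"dz":0,"roll":0}]'; python3 - <<'E'
from h import *
snap('wrist','w3'); crop('w3',180,130,400,295,3.6,'w3c')
to([.5195,-.262,.1])
E
```

```text
clock: 1.75
tool_pos: [0.5206, -0.261, 0.0997]
tcp_rot: [-0.001, 0.809, -0.587, -0.002]
ft_force: [0.1, -0.6, 0.6]
opening: 0.0856
tool-axis shift mm [ 0.7  1.2 -0.3] t 1.8 pos [ 0.5205 -0.261   0.0997] F [-0.2  0.   0.2] T [0.   0.03 0.04] op 0.0854 q7 -0.894 jaw deg -71.9 tilt [-0.002  0.004 -1.   ]
```

View pics/w3c.png

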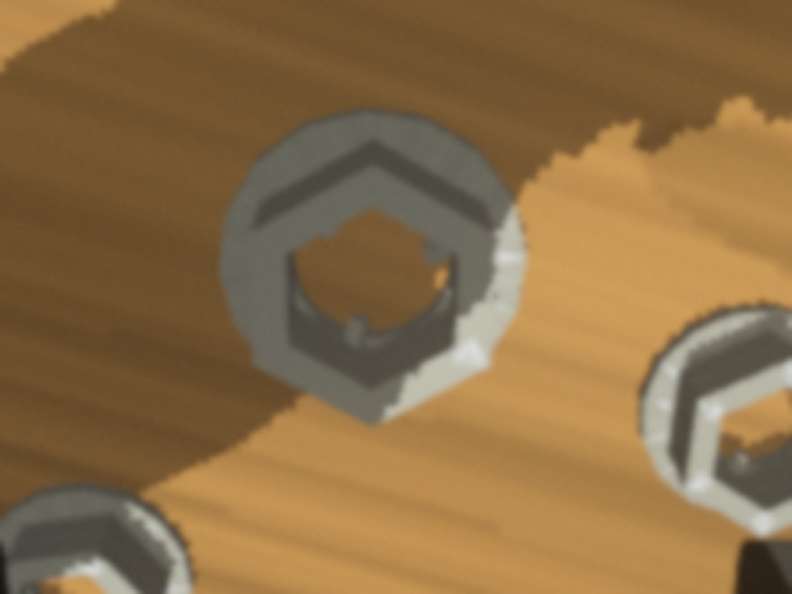

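```bash
python3 - <<'E'
from h import *
p=ray('w3',283.5,201.7,.006);print(p)
to(list(p[:2])+[.005])
E
```

```text
[ 0.52001699 -0.26181427  0.006     ]
tool-axis shift mm [ 1.1  0.6 94.7] t 1.8 pos [ 0.5205 -0.261   0.0997] F [-0.2  0.   0.2] T [0.   0.03 0.04] op 0.0854 q7 -0.894 jaw deg -71.9 tilt [-0.002  0.004 -1.   ]
```

```bash
python3 -m creep '[{"dx":0.001,"dy":0.0005,"dz":0.03,"roll":0},{"dx":0,"dy":0,"dz":0.03,"roll":0},{"dx":0,"dy":0,"dz":0.02,"roll":0},{"dx":0,"dy":0,"dz":0.007,"roll":0},{"dx":0,"dy":0,"dz":0,"roll":0},{"dx":0,"dy":0,"dz":0,"roll":0}]' 0.065 40; python3 - <<'E'
from h import *
snap('wrist','w4')
to([.520,-.2618,.005])
E
```

```text
clock: 2.4
tool_pos: [0.527, -0.2659, 0.0201]
tcp_rot: [-0.003, 0.809, -0.588, 0.005]
ft_force: [0.7, -0.1, 0.2]
opening: 0.065
tool-axis shift mm [-6.3  5.7 15.2] t 2.45 pos [ 0.5272 -0.266   0.0203] F [ 0.1  0.1 -0. ] T [ 0.06  0.09 -0.03] op 0.0648 q7 -0.901 jaw deg -72.0 tilt [ 0.012 -0.002 -1.   ]
```

View pics/w4.png

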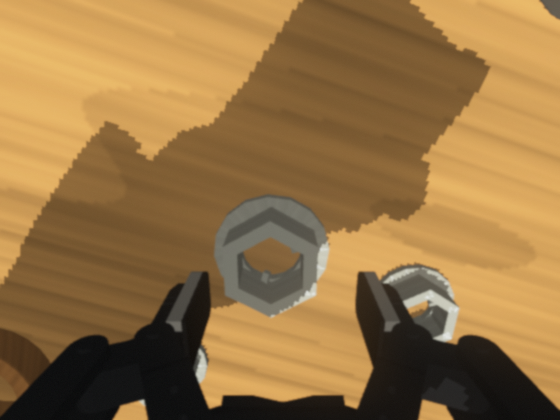

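```bash
python3 - <<'E'
from h import *
p=ray('w4',271.3,250,.006);print(p)
to(list(p[:2])+[.005])
E
```

```text
[ 0.5202126 -0.26153    0.006    ]
tool-axis shift mm [-6.5  5.4 15.2] t 2.45 pos [ 0.5272 -0.266   0.0203] F [ 0.1  0.1 -0. ] T [ 0.06  0.09 -0.03] op 0.0648 q7 -0.901 jaw deg -72.0 tilt [ 0.012 -0.002 -1.   ]
```

```bash
python3 -m creep '[{"dx":-0.003,"dy":0.003,"dz":0,"roll":0},{"dx":-0.003,"dy":0.0025,"dz":0,"roll":0},{"dx":0,"dy":0,"dz":0,"roll":0}]'; python3 -c "
from h import *
to([.5202,-.2616,.005])"
```

```text
clock: 2.75
tool_pos: [0.5208, -0.2623, 0.0228]
tcp_rot: [-0.003, 0.809, -0.588, 0.008]
ft_force: [-0.3, 0.5, 0.4]
opening: 0.0646
tool-axis shift mm [-1.   0.6 17.8] t 2.75 pos [ 0.5208 -0.2623  0.0228] F [-0.3  0.5  0.4] T [0.06 0.   0.02] op 0.0646 q7 -0.904 jaw deg -72.0 tilt [ 0.016 -0.004 -1.   ]
```

```bash
python3 -m creep '[{"dx":-0.001,"dy":0.0006,"dz":0.006,"roll":0},{"dx":0,"dy":0,"dz":0.006,"roll":0},{"dx":0,"dy":0,"dz":0.004,"roll":0},{"dx":0,"dy":0,"dz":0,"roll":0}]'; python3 -c "
from h import *
to([.5202,-.2616,.005])"
```

```text
clock: 3.15
tool_pos: [0.5201, -0.2614, 0.0057]
tcp_rot: [-0.003, 0.809, -0.588, 0.008]
ft_force: [-0.0, 0.5, -0.1]
opening: 0.065
tool-axis shift mm [0.2 0.  0.7] t 3.15 pos [ 0.5201 -0.2614  0.0057] F [-0.   0.5 -0.1] T [ 0.03  0.02 -0.02] op 0.065 q7 -0.906 jaw deg -72.0 tilt [ 0.016 -0.004 -1.   ]
```

```bash
python3 -m creep '[{"dx":0,"dy":0,"dz":0,"roll":0},{"dx":0,"dy":0,"dz":0,"roll":0},{"dx":0,"dy":0,"dz":0,"roll":0},{"dx":0,"dy":0,"dz":0,"roll":0}]' 0.045 50; python3 - <<'E'
from h import *
snap('wrist','w5');snap('scene','s5')
to([.5202,-.2616,.005])
crop('s5',230,140,360,240,6,'s5c')
E
```

```text
clock: 3.55
tool_pos: [0.5201, -0.2614, 0.0053]
tcp_rot: [-0.003, 0.809, -0.588, 0.007]
ft_force: [0.6, 0.4, 0.1]
opening: 0.0449
tool-axis shift mm [0.2 0.  0.3] t 3.65 pos [ 0.5202 -0.2614  0.0053] F [ 0.2 -0.2  0.3] T [0.01 0.03 0.01] op 0.0453 q7 -0.906 jaw deg -72.0 tilt [ 0.016 -0.004 -1.   ]
```

View pics/w5.png

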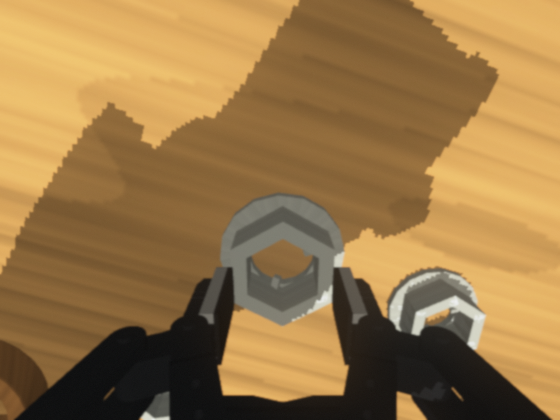

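View pics/s5c.png

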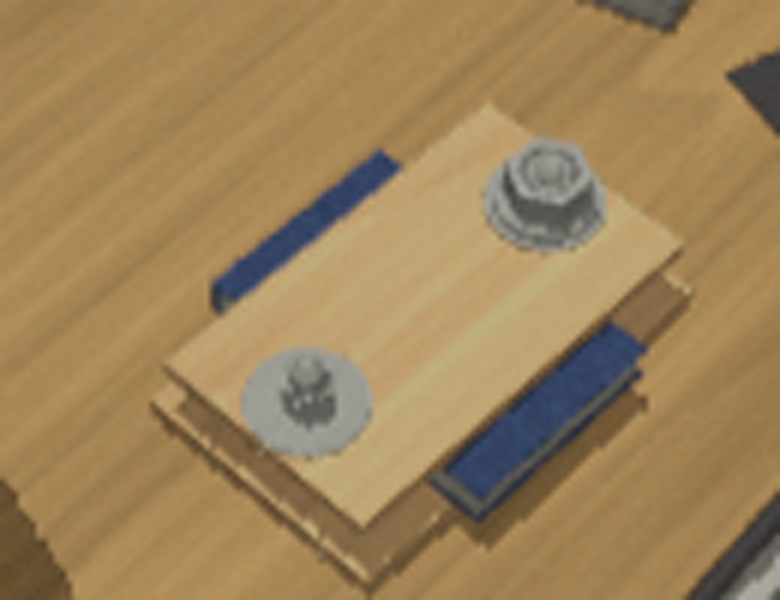

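```bash
python3 -m creep '[{"dx":0,"dy":0,"dz":0,"roll":0},{"dx":0,"dy":0,"dz":0,"roll":0}]' 0.03 50; python3 - <<'E'
from h import *
snap('wrist','w6')
to([.5202,-.2616,.005])
crop('w6',150,170,430,380,2.8,'w6c')
for dy in(-.011,0,.011):
  s,R=st()
  for sx in(-.025,.025):print(dy,sx,proj('w6',s['tool_pos']+R@[sx,dy,-.004]))
E
```

```text
clock: 3.85
tool_pos: [0.5203, -0.2615, 0.0055]
tcp_rot: [-0.003, 0.809, -0.588, 0.008]
ft_force: [0.9, 1.1, -0.0]
opening: 0.03
tool-axis shift mm [0.1 0.1 0.5] t 3.9 pos [ 0.5203 -0.2615  0.0055] F [-0.8 -0.1  0.4] T [0.04 0.04 0.02] op 0.0305 q7 -0.906 jaw deg -72.0 tilt [ 0.016 -0.004 -1.   ]
-0.011 -0.025 [234.86227268 237.0148748 ]
-0.011 0.025 [328.85135618 236.93851756]
0 -0.025 [235.7884512 255.6606276]
0 0.025 [328.00360261 255.59091276]
0.011 -0.025 [236.68032079 273.6156759 ]
0.011 0.025 [327.18726142 273.55216823]
```

View pics/w6c.png

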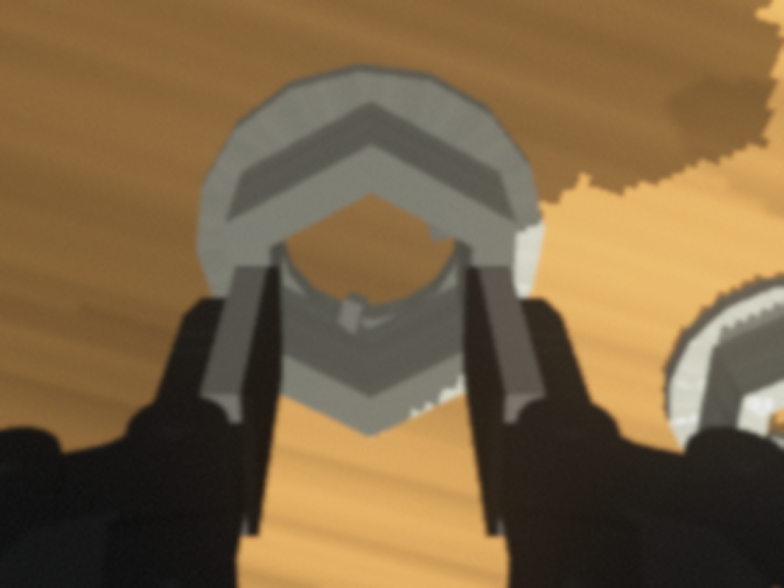

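```bash
python3 - <<'E'
from h import *
snap('side','d6'); snap('scene','s6')
a=(cv2.imread('pics/s6.png')[170:320,120:300]);b=cv2.imread('pics/d6.png')[230:380,230:410]
cv2.imwrite('pics/d6c.png',cv2.resize(np.hstack([a,b]),None,fx=2.2,fy=2.2,interpolation=cv2.INTER_CUBIC))
E
```

```text
(no output)
```

View pics/d6c.png

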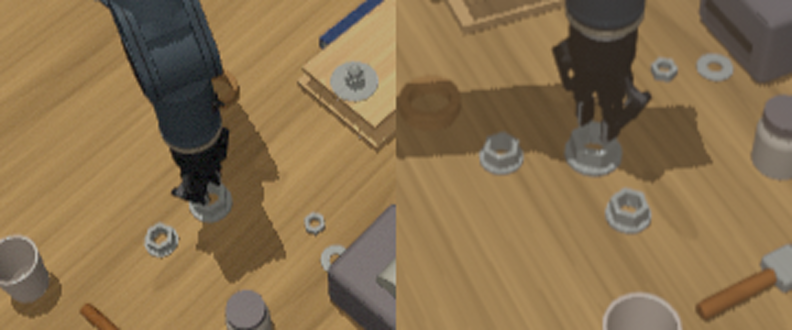

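```bash
python3 -m creep '[{"dx":0,"dy":0,"dz":0,"roll":0},{"dx":0,"dy":0,"dz":0,"roll":0},{"dx":0,"dy":0,"dz":0,"roll":0},{"dx":0,"dy":0,"dz":0.003,"roll":0},{"dx":0,"dy":0,"dz":0.003,"roll":0},{"dx":0,"dy":0,"dz":0,"roll":0}]' 0.065 50; python3 - <<'E'
from h import *
snap('wrist','w7')
to([.5202,-.2616,-.028])
crop('w7',150,170,430,380,2.8,'w7c')
E
```

```text
clock: 4.6
tool_pos: [0.5203, -0.2615, -0.0011]
tcp_rot: [-0.003, 0.809, -0.588, 0.008]
ft_force: [0.3, 1.0, -0.9]
opening: 0.0654
tool-axis shift mm [-0.2  0.6 27.1] t 4.65 pos [ 0.5204 -0.2615 -0.0009] F [-1.2  0.2  0.2] T [ 0.04  0.03 -0.05] op 0.065 q7 -0.907 jaw deg -72.0 tilt [ 0.016 -0.004 -1.   ]
```

View pics/w7c.png

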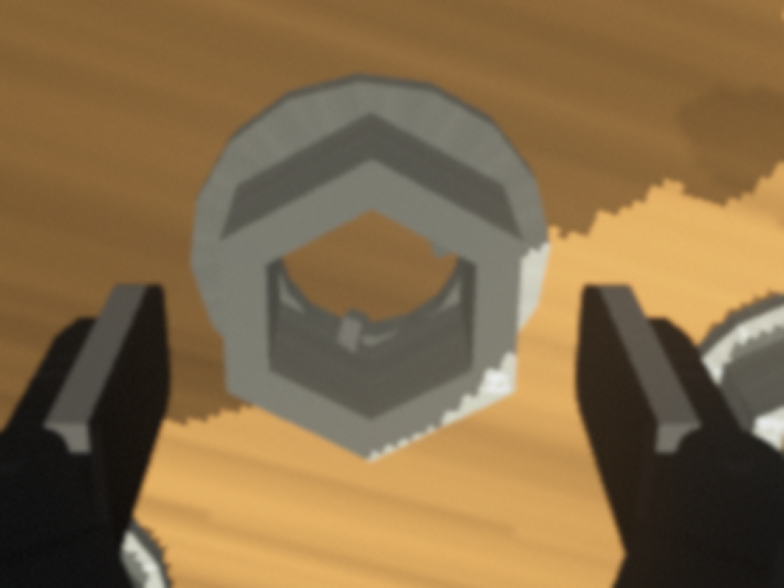

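```bash
python3 -m creep '[{"dx":0,"dy":0,"dz":0.006,"roll":0},{"dx":0,"dy":0,"dz":0.006,"roll":0},{"dx":0,"dy":0,"dz":0.005,"roll":0},{"dx":0,"dy":0,"dz":0.003,"roll":0},{"dx":0,"dy":0,"dz":0,"roll":0}]'; python3 - <<'E'
from h import *
to([.5202,-.2616,-.028])
snap('wrist','w8')
crop('w8',150,170,430,380,2.8,'w8c')
E
```

```text
clock: 5.15
tool_pos: [0.5205, -0.2615, -0.0232]
tcp_rot: [-0.003, 0.809, -0.588, 0.007]
ft_force: [0.2, -0.0, -0.2]
opening: 0.0648
tool-axis shift mm [-0.   0.4  4.8] t 5.15 pos [ 0.5205 -0.2615 -0.0232] F [ 0.2 -0.  -0.2] T [0.01 0.07 0.02] op 0.0648 q7 -0.91 jaw deg -72.0 tilt [ 0.016 -0.004 -1.   ]
```

View pics/w8c.png

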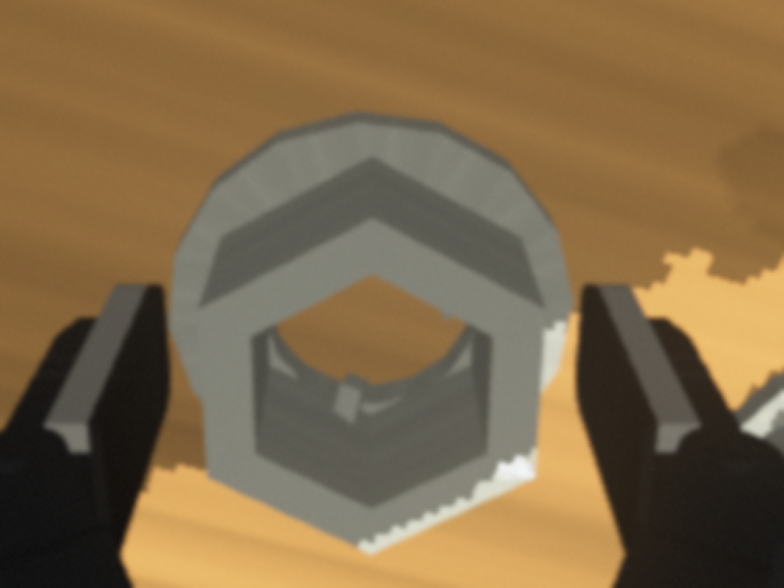

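```bash
python3 -m creep '[{"dx":0,"dy":0,"dz":0.003,"roll":0},{"dx":0,"dy":0,"dz":0.003,"roll":0},{"dx":0,"dy":0,"dz":0,"roll":0}]'; python3 -m creep '[{"dx":0,"dy":0,"dz":0,"roll":0},{"dx":0,"dy":0,"dz":0,"roll":0},{"dx":0,"dy":0,"dz":0,"roll":0},{"dx":0,"dy":0,"dz":0,"roll":0}]' 0.04 50;python3 - <<'E'
from h import *
to([.5202,-.2616,-.028])
snap('wrist','w9')
crop('w9',150,170,430,380,2.8,'w9c')
E
```

```text
clock: 5.5
tool_pos: [0.5209, -0.2617, -0.0292]
tcp_rot: [-0.003, 0.809, -0.588, 0.008]
ft_force: [-0.3, -0.5, -0.1]
opening: 0.065
clock: 5.9
tool_pos: [0.521, -0.2616, -0.0289]
tcp_rot: [-0.003, 0.809, -0.588, 0.008]
ft_force: [0.2, 0.5, -1.5]
opening: 0.0492
tool-axis shift mm [-0.3  0.7 -0.9] t 5.9 pos [ 0.521  -0.2616 -0.0289] F [ 0.2  0.5 -1.5] T [0.07 0.06 0.  ] op 0.0492 q7 -0.91 jaw deg -72.0 tilt [ 0.016 -0.004 -1.   ]
```

View pics/w9c.png

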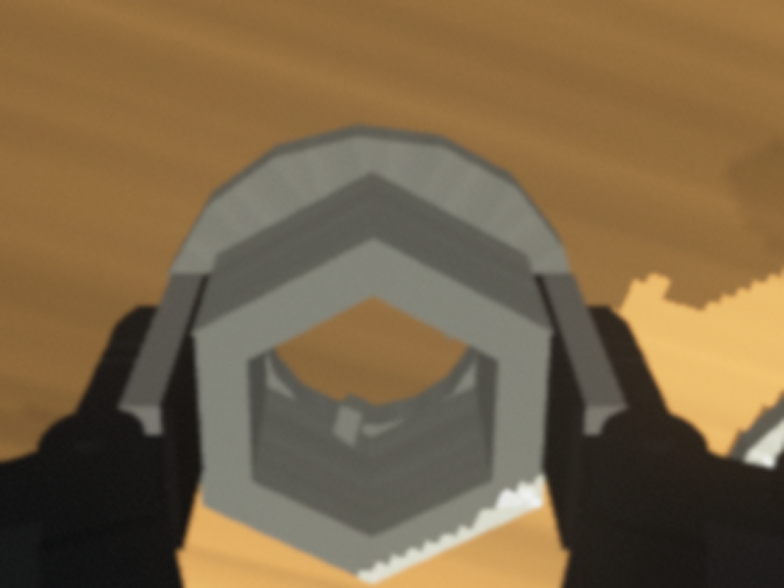

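```bash
python3 -m creep '[{"dx":0,"dy":0,"dz":-0.01,"roll":0},{"dx":0,"dy":0,"dz":-0.02,"roll":0},{"dx":0,"dy":0,"dz":-0.03,"roll":-4},{"dx":0,"dy":0,"dz":-0.03,"roll":-8},{"dx":0,"dy":0,"dz":-0.03,"roll":-8},{"dx":0,"dy":0,"dz":-0.03,"roll":-8},{"dx":0,"dy":0,"dz":-0.02,"roll":-8},{"dx":0,"dy":0,"dz":0,"roll":-8},{"dx":0,"dy":0,"dz":0,"roll":-8},{"dx":0,"dy":0,"dz":0,"roll":-8},{"dx":0,"dy":0,"dz":0,"roll":0}]';python3 - <<'E'
from h import *
to([.55,-.035,.14])
E
```

```text
clock: 7.05
tool_pos: [0.5149, -0.2611, 0.1537]
tcp_rot: [0.004, 0.996, -0.084, 0.007]
ft_force: [-0.1, -0.5, -2.7]
opening: 0.0491
tool-axis shift mm [  -3.6 -228.9   12.3] t 7.05 pos [ 0.5149 -0.2611  0.1537] F [-0.1 -0.5 -2.7] T [0.02 0.03 0.06] op 0.0491 q7 0.003 jaw deg -9.7 tilt [ 0.013 -0.008 -1.   ]
```

```bash
python3 -m creep '[{"dx":0,"dy":-0.03,"dz":0.003,"roll":0},{"dx":0,"dy":-0.04,"dz":0.003,"roll":0},{"dx":0,"dy":-0.04,"dz":0.003,"roll":0},{"dx":0,"dy":-0.04,"dz":0,"roll":0},{"dx":0,"dy":-0.04,"dz":0,"roll":0},{"dx":0,"dy":-0.03,"dz":0,"roll":0},{"dx":0,"dy":-0.01,"dz":0,"roll":0},{"dx":0,"dy":0,"dz":0,"roll":0},{"dx":0,"dy":0,"dz":0,"roll":0}]';python3 - <<'E'
from h import *
snap('wrist','x1')
to([.5648,.0288,.15])
E
```

```text
clock: 7.95
tool_pos: [0.5556, -0.0309, 0.1439]
tcp_rot: [0.005, 0.994, -0.106, 0.006]
ft_force: [-0.7, -0.7, -2.8]
opening: 0.0492
tool-axis shift mm [ -3.6 -60.6  -6.7] t 8.0 pos [ 0.5556 -0.0313  0.1439] F [-0.3  0.3 -1.8] T [ 0.01 -0.01  0.01] op 0.0492 q7 -0.477 jaw deg -12.2 tilt [ 0.011 -0.012 -1.   ]
```

View pics/x1.png

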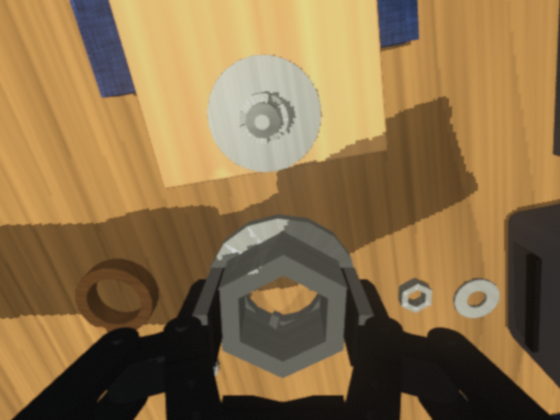

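```bash
python3 - <<'E'
from h import *
crop('x1',190,40,350,190,4.8,'x1c')
E
```

View pics/x1c.png

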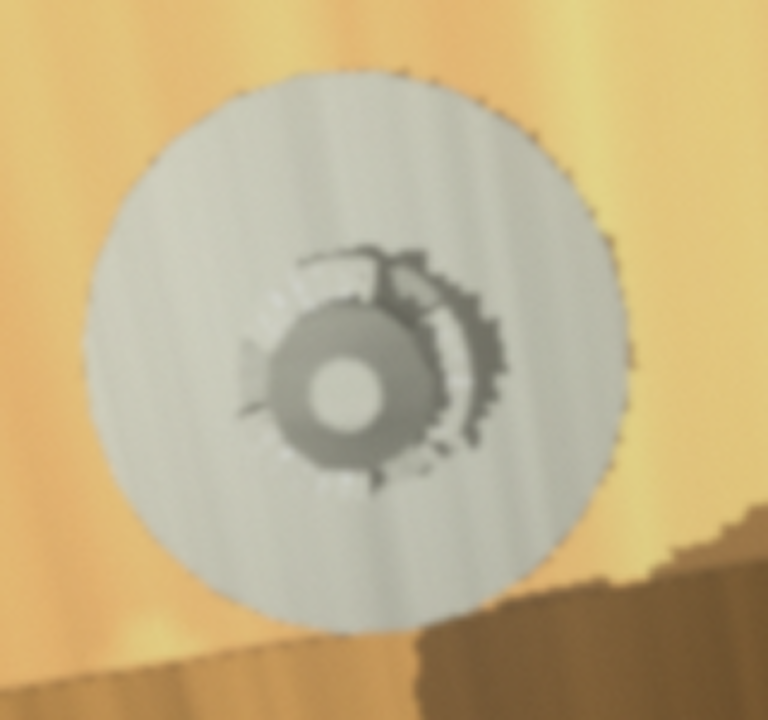

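```bash
python3 - <<'E'
from h import *
print(ray('x1',264.6,113.4,.066),ray('x1',262.1,122.3,.105),ray('x1',264.1,120.4,.098))
crop('x1',200,205,370,385,3.3,'x1d')
s,R=st(); t=s['tool_pos']
for z in(-.029,-.023,-.059): print(z,proj('x1',t+R@[0,0,z]))
print(t)
E
```

```text
[0.56006753 0.03679659 0.066     ] [0.55946856 0.03474634 0.105     ] [0.56047718 0.03496822 0.098     ]
-0.029 [279.56745639 277.70132493]
-0.023 [279.66914205 271.45716715]
-0.059 [278.93431517 316.58029392]
[ 0.55557706 -0.03129625  0.14390776]
```

View pics/x1d.png

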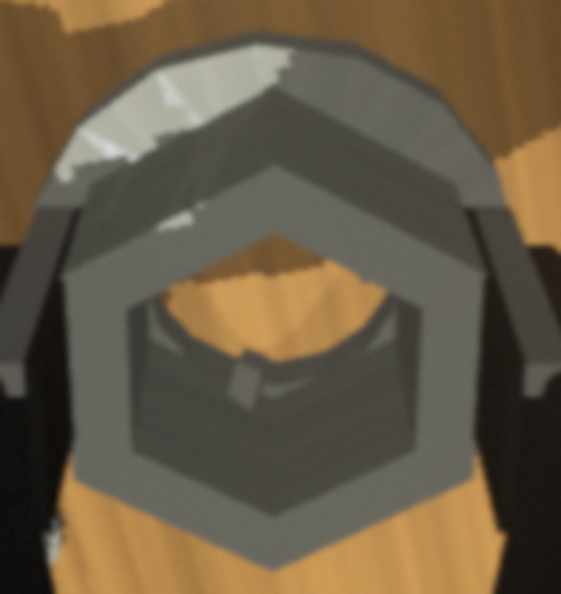

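```bash
python3 - <<'E'
from h import *
print('nut via cam',ray('x1',282.9,320.5,.203))
for f in('w9',):
  # tool at w9: .521,-.2616,-.0289 tilt
  print(proj(f,np.array([.521,-.2616,-.0289])+.059*np.array([-.016,.004,1])), ray(f,150+371.5/2.8,170+413/2.8,.03))
s,R=st();print(s['tool_pos'],s['tool_pos']-.059*R[:,2],s['tool_pos']-.029*R[:,2])
E
```

```text
nut via cam [ 0.55607782 -0.03268062  0.203     ]
[281.41876293 318.348457  ] [ 0.52051234 -0.26173976  0.03      ]
[ 0.55557706 -0.03129625  0.14390776] [ 0.55493211 -0.03060398  0.20290017] [ 0.55526005 -0.03095598  0.17290403]
```

```bash
python3 - <<'E'
from h import *
s,R=st();print((R.T@[.0040,.0677,-.03]).round(4))
E
```

```text
[-0.0108 -0.0673  0.0292]
```

```bash
python3 -m creep '[{"dx":-0.002,"dy":-0.013,"dz":0,"roll":0},{"dx":-0.002,"dy":-0.014,"dz":0.006,"roll":0},{"dx":-0.002,"dy":-0.014,"dz":0.006,"roll":0},{"dx":-0.002,"dy":-0.013,"dz":0.006,"roll":0},{"dx":-0.002,"dy":-0.01,"dz":0.006,"roll":0},{"dx":-0.001,"dy":-0.003,"dz":0.006,"roll":0},{"dx":0,"dy":0,"dz":0,"roll":0},{"dx":0,"dy":0,"dz":0,"roll":0}]';python3 - <<'E'
from h import *
to([.5595,.0362,.071])
snap('wrist','x2')
E
```

```text
clock: 8.8
tool_pos: [0.5594, 0.0322, 0.1117]
tcp_rot: [0.007, 0.993, -0.115, 0.006]
ft_force: [0.4, -0.2, -2.9]
opening: 0.0491
tool-axis shift mm [-1.4 -4.4 40.6] t 8.8 pos [0.5594 0.0322 0.1117] F [ 0.4 -0.2 -2.9] T [ 0.08  0.01 -0.  ] op 0.0491 q7 -0.634 jaw deg -13.2 tilt [ 0.01  -0.015 -1.   ]
```

View pics/x2.png

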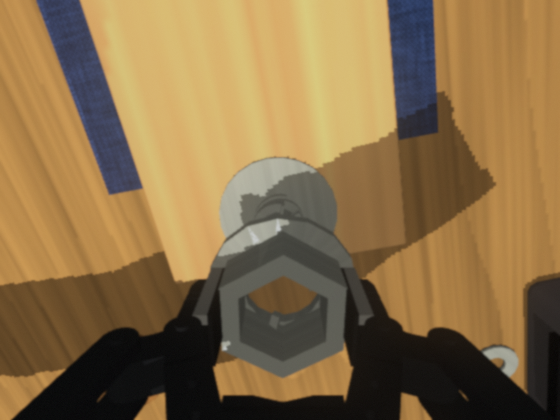

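```bash
python3 - <<'E'
from h import *
crop('x2',205,145,355,265,5,'x2c')
print(ray('x2',278.6,214,.066))
import math
# predicted washer outline for candidate centers
for c in([.5600,.0360],[.5595,.0345]):
    P=np.array([proj('x2',np.array([c[0]+.04*math.cos(a),c[1]+.04*math.sin(a),.066])) for a in np.linspace(0,6.28,200)])
    print(c,P.min(0),P.max(0), proj('x2',np.array([*c,.066])))
print('nut via cam',ray('x2',282.9,320.5,.1117+.059), proj('x2',np.array([.5594,.0322,.1117])+.059*np.array([-.01,.015,1])))
E
```

```text
[0.55984711 0.03656789 0.066     ]
[0.56, 0.036] [219.08110284 155.44696847] [338.67655511 267.56681462] [279.01948779 214.72179803]
[0.5595, 0.0345] [219.01094048 157.91723177] [338.33813681 269.53141127] [278.81511548 216.91757524]
nut via cam [0.55990622 0.03060074 0.1707    ] [278.74041035 315.93884947]
```

View pics/x2c.png

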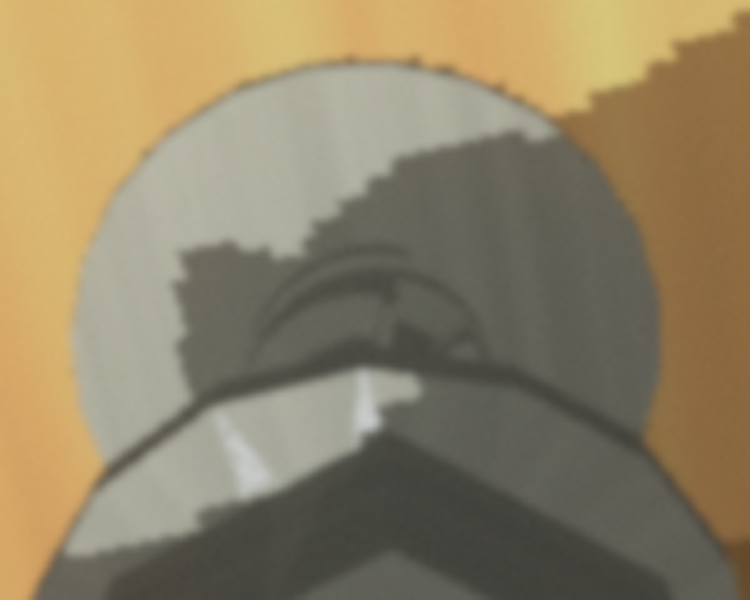

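```bash
python3 - <<'E'
from h import *
to([0,0,0])
s,R=st();t=s['tool_pos'];p=cams.camera_params('wrist');T=np.array(p['world_to_cam'])
o=-T[:3,:3].T@T[:3,3];print(R.T@(o-t));print((R.T@T[:3,:3].T).round(4)); print(R.round(4))
E
```

```text
tool-axis shift mm [-538.7  157.6  106.5] t 8.85 pos [0.5594 0.032  0.1117] F [-0.9 -0.  -2.9] T [0.05 0.   0.04] op 0.0491 q7 -0.634 jaw deg -13.2 tilt [ 0.01  -0.015 -1.   ]
[ 0.00162615 -0.08491259 -0.17624567]
[[ 1.000e+00  1.100e-03  4.000e-04]
 [ 1.200e-03 -9.449e-01 -3.273e-01]
 [ 0.000e+00  3.273e-01 -9.449e-01]]
[[ 0.9735 -0.2285  0.0101]
 [-0.2283 -0.9735 -0.0147]
 [ 0.0132  0.012  -0.9998]]
```

```bash
python3 - <<'E'
from h import *
s,R1=st()
R0=np.array([[.309,-.951,0],[-.951,-.309,.001],[-.001,0,-1]])
d=np.array([.000645-.001626,-.086207+.084913])
A=(R0.T-R1.T)[:2,:2]
e=np.linalg.solve(A,d);print('e',e,'c',np.array([.001626,-.084913])-R1.T[:2,:2]@e)
for z,p in((.098,[.5605,.035]),(.105,[.5595,.0347]),(.066,[.5601,.0368])): print(np.array(p)-e)
c=s['tool_pos']-.044*R1[:,2];print('nut centre by tool',c)
print('cam nut - e', np.array([.5599,.0306])-e, 'tool top',s['tool_pos']-.059*R1[:,2])
E
```

```text
e [ 0.0016468  -0.00015676] c [-1.29430706e-05 -8.46893352e-02]
[0.5588532  0.03515676]
[0.5578532  0.03485676]
[0.5584532  0.03695676]
nut centre by tool [0.55892889 0.03266624 0.15566355]
cam nut - e [0.5582532  0.03075676] tool top [0.55877751 0.03288683 0.17066116]
```

```bash
python3 -m creep '[{"dx":-0.0005,"dy":-0.002,"dz":0.005,"roll":0},{"dx":-0.0005,"dy":-0.002,"dz":0.007,"roll":0},{"dx":0,"dy":0,"dz":0.008,"roll":0},{"dx":0,"dy":0,"dz":0.008,"roll":0},{"dx":0,"dy":0,"dz":0.008,"roll":0},{"dx":0,"dy":0,"dz":0.004,"roll":0},{"dx":0,"dy":0,"dz":0,"roll":0},{"dx":0,"dy":0,"dz":0,"roll":0}]';python3 - <<'E'
from h import *
to([.5590,.0368,.071])
snap('wrist','x3')
crop('x3',190,190,370,390,3,'x3c')
E
```

```text
clock: 9.65
tool_pos: [0.5597, 0.0339, 0.0677]
tcp_rot: [0.007, 0.993, -0.116, 0.006]
ft_force: [0.4, 0.8, -2.7]
opening: 0.0491
tool-axis shift mm [-1.3 -2.6 -3.3] t 9.65 pos [0.5597 0.0339 0.0677] F [ 0.4  0.8 -2.7] T [ 0.07 -0.03 -0.03] op 0.0491 q7 -0.674 jaw deg -13.3 tilt [ 0.01  -0.015 -1.   ]
```

View pics/x3c.png

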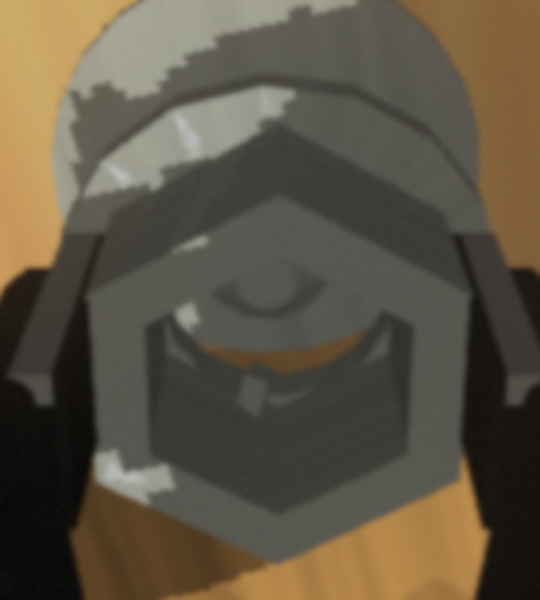

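```bash
python3 - <<'E'
from h import *
n=ray('x3',283,320.3,.1267); t=ray('x3',279.3,285,.105); s,R=st()
print(n,t,t-n, R.T@(t-n))
# washer: outline left 52/right 478/ crop -> u
for c in([.5600,.0360],[.5600,.035]):
    P=np.array([proj('x3',np.array([c[0]+.04*np.cos(a),c[1]+.04*np.sin(a),.066])) for a in np.linspace(0,6.28,200)])
    print(P.min(0),P.max(0))
print(190+52/3,190+478/3)
E
```

```text
[0.56026391 0.03239282 0.1267    ] [0.55952838 0.03521659 0.105     ] [-0.00073553  0.00282377 -0.0217    ] [-0.00164871 -0.00285483  0.0216457 ]
[206.98924664 175.32172822] [351.66103007 306.69112183]
[207.53989464 177.1529442 ] [351.96225077 308.07552543]
207.33333333333334 349.33333333333337
```

```bash
python3 -m creep '[{"dx":-0.0007,"dy":-0.0013,"dz":0,"roll":0},{"dx":-0.0007,"dy":-0.0013,"dz":0,"roll":0},{"dx":0,"dy":0,"dz":0,"roll":0}]';python3 - <<'E'
from h import *
to([.5580,.0366,.068])
snap('wrist','x4')
crop('x4',190,190,370,390,3,'x4c')
E
```

```text
clock: 10.0
tool_pos: [0.5595, 0.0372, 0.0686]
tcp_rot: [0.007, 0.993, -0.116, 0.006]
ft_force: [-0.1, -0.4, -4.2]
opening: 0.0495
tool-axis shift mm [-1.3  0.9  0.5] t 10.0 pos [0.5595 0.0372 0.0686] F [-0.1 -0.4 -4.2] T [0.07 0.03 0.  ] op 0.0495 q7 -0.68 jaw deg -13.4 tilt [ 0.011 -0.015 -1.   ]
```

View pics/x4c.png

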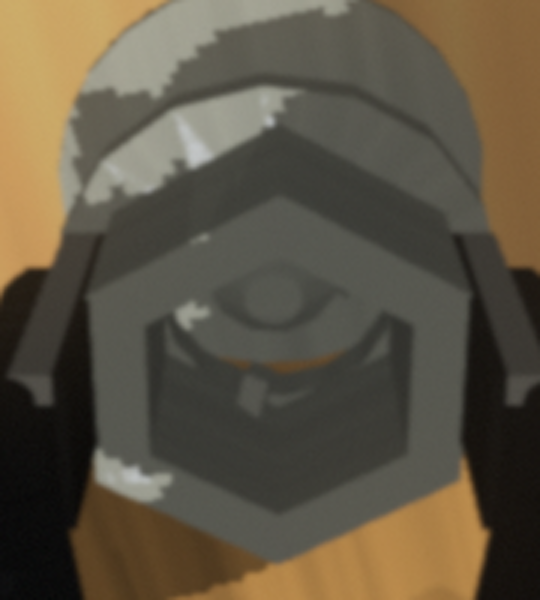

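```bash
python3 - <<'E'
from h import *
n=ray('x4',283,320.3,.1276); t=ray('x4',281,288.3,.105); s,R=st()
print(n,t,t-n, R.T@(t-n), s['tool_pos'],s['qvel'].round(3))
E
```

```text
[0.55994312 0.0356834  0.1276    ] [0.5594578  0.03608877 0.105     ] [-0.00048532  0.00040537 -0.0226    ] [-0.00089148 -0.00055938  0.02258434] [0.55951403 0.03704568 0.06859042] [ 0.002  0.     0.002 -0.003  0.002 -0.    -0.   ]
```

```bash
python3 -m creep '[{"dx":-0.0008,"dy":0,"dz":0,"roll":0},{"dx":0,"dy":0,"dz":0.002,"roll":0},{"dx":0,"dy":0,"dz":0.002,"roll":0},{"dx":0,"dy":0,"dz":0.002,"roll":0}]';python3 - <<'E'
from h import *
to([.5588,.0370,.0606])
snap('wrist','x5')
crop('x5',190,190,370,390,3,'x5c')
E
```

```text
clock: 10.45
tool_pos: [0.5591, 0.0371, 0.0627]
tcp_rot: [0.007, 0.993, -0.116, 0.007]
ft_force: [-0.1, -0.5, -2.2]
opening: 0.049
tool-axis shift mm [-0.3  0.1  2.1] t 10.45 pos [0.5591 0.0371 0.0627] F [-0.1 -0.5 -2.2] T [ 0.06  0.05 -0.02] op 0.049 q7 -0.685 jaw deg -13.4 tilt [ 0.012 -0.015 -1.   ]
```

View pics/x5c.png

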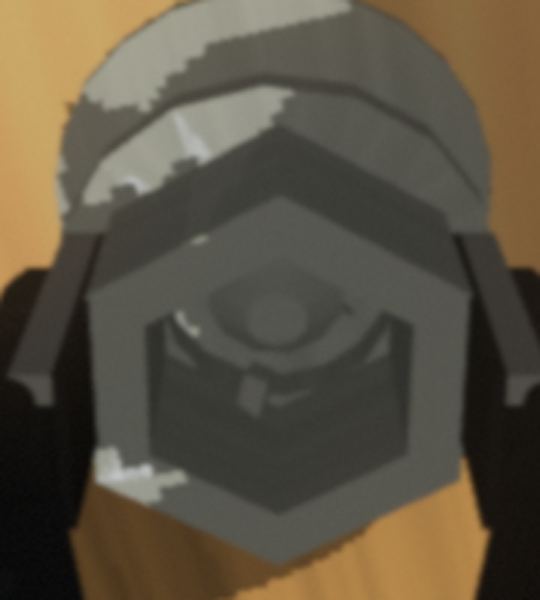

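```bash
python3 - <<'E'
from h import *
n=ray('x5',283,320.3,.1217); t=ray('x5',282,295.7,.105); s,R=st()
print(t-n, R.T@(t-n), t,s['tool_pos'])
E
python3 -m creep '[{"dx":-0.0004,"dy":-0.0002,"dz":0.002,"roll":0},{"dx":0,"dy":0,"dz":0.002,"roll":0},{"dx":0,"dy":0,"dz":0,"roll":0}]'
python3 - <<'E'
from h import *
to([.5588,.0370,.0606])
snap('wrist','x6')
crop('x6',190,190,370,390,3,'x6c')
E
```

```text
[-0.00010148  0.00029534 -0.0167    ] [-0.00041615 -0.00046798  0.01669118] [0.55936439 0.03593849 0.105     ] [0.558867   0.03707549 0.06229675]
clock: 10.8
tool_pos: [0.5584, 0.0372, 0.0576]
tcp_rot: [0.007, 0.993, -0.116, 0.006]
ft_force: [-0.4, -0.0, -2.5]
opening: 0.0486
tool-axis shift mm [ 0.5  0.1 -3. ] t 10.8 pos [0.5584 0.0372 0.0576] F [-0.4 -0.  -2.5] T [0.04 0.05 0.02] op 0.0486 q7 -0.689 jaw deg -13.4 tilt [ 0.011 -0.015 -1.   ]
```

View pics/x6c.png

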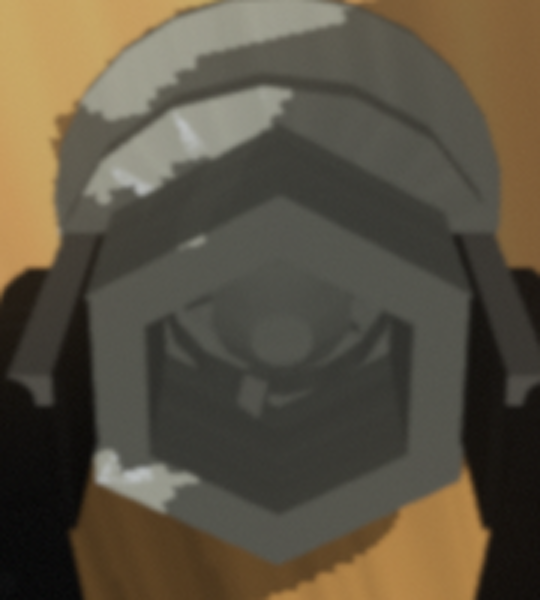

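```bash
python3 - <<'E'
from h import *
n=ray('x6',283,320.3,.1166); t=ray('x6',283.7,303.3,.105); s,R=st()
print(t-n, R.T@(t-n), t,s['tool_pos'])
E
python3 -m creep '[{"dx":0.0002,"dy":0,"dz":0.0015,"roll":0},{"dx":0,"dy":0,"dz":0.0015,"roll":0}]'
python3 -m creep '[{"dx":0,"dy":0,"dz":0.0015,"roll":0}]'
python3 -m creep '[{"dx":0,"dy":0,"dz":0.0015,"roll":0}]'
```

```text
[ 0.0004303  -0.00024706 -0.0116    ] [ 3.08001538e-04 -3.14332086e-06  1.16065207e-02] [0.55925395 0.03549452 0.105     ] [0.55839289 0.03723434 0.05770129]
clock: 11.05
tool_pos: [0.5589, 0.0372, 0.0548]
tcp_rot: [0.007, 0.993, -0.116, 0.007]
ft_force: [0.9, -0.6, -3.0]
opening: 0.0493
clock: 11.15
tool_pos: [0.5589, 0.0371, 0.0532]
tcp_rot: [0.007, 0.993, -0.116, 0.007]
ft_force: [-0.2, -0.5, -3.2]
opening: 0.0494
clock: 11.25
tool_pos: [0.559, 0.0371, 0.0516]
tcp_rot: [0.007, 0.993, -0.116, 0.007]
ft_force: [-1.7, 0.3, 5.9]
opening: 0.0492
```

```bash
python3 -m creep '[{"dx":0,"dy":0,"dz":0.0003,"roll":-6},{"dx":0,"dy":0,"dz":0.0003,"roll":-6}]'
python3 -m creep '[{"dx":0,"dy":0,"dz":0.0005,"roll":-6},{"dx":0,"dy":0,"dz":0.0005,"roll":-6}]'; python3 -c "
from h import *
to([.559,.0371,.05])"
```

```text
clock: 11.45
tool_pos: [0.5601, 0.0385, 0.0517]
tcp_rot: [0.007, 1.0, -0.009, 0.007]
ft_force: [-4.4, 3.3, 1.8]
opening: 0.049
clock: 11.65
tool_pos: [0.5588, 0.0392, 0.0513]
tcp_rot: [0.008, 0.995, 0.1, 0.006]
ft_force: [-3.7, -0.8, 5.3]
opening: 0.0491
tool-axis shift mm [-0.2  2.1  1.3] t 11.65 pos [0.5588 0.0392 0.0513] F [-3.7 -0.8  5.3] T [-0.11  1.05 -0.19] op 0.0491 q7 -0.364 jaw deg 11.4 tilt [ 0.013 -0.014 -1.   ]
```

```bash
cat >> h.py <<'E'
def ctr(stud=(.5583,.0356),off=(0,.0016)):
    s,R=st(); tgt=np.array([*stud,s['tool_pos'][2]])-R@np.array([*off,0]); tgt[2]=s['tool_pos'][2]
    print('nut above seat mm',round((s['tool_pos'][2]+.029-.066)*1000,1)); to(tgt)
E
python3 -m creep '[{"dx":-0.0006,"dy":0.001,"dz":0.0003,"roll":-6},{"dx":-0.0003,"dy":0.0007,"dz":0.0003,"roll":-6}]';python3 -c "
from h import *
ctr()"
```

```text
clock: 11.85
tool_pos: [0.5583, 0.0386, 0.0514]
tcp_rot: [0.008, 0.978, 0.208, 0.005]
ft_force: [-1.0, 0.1, -4.2]
opening: 0.049
nut above seat mm 14.4
tool-axis shift mm [-1.2  1.2  0. ] t 11.85 pos [0.5583 0.0386 0.0514] F [-1.   0.1 -4.2] T [0.08 0.23 0.  ] op 0.049 q7 -0.191 jaw deg 24.0 tilt [ 0.013 -0.013 -1.   ]
```

```bash
python3 -m creep '[{"dx":-0.0006,"dy":0.0006,"dz":0.001,"roll":-6},{"dx":-0.0004,"dy":0.0004,"dz":0.0005,"roll":-6}]';python3 -c "
from h import *
ctr()"
```

```text
clock: 12.05
tool_pos: [0.5571, 0.0371, 0.0498]
tcp_rot: [0.008, 0.95, 0.313, 0.004]
ft_force: [-4.7, 0.6, 0.9]
opening: 0.0489
nut above seat mm 12.8
tool-axis shift mm [0.1 0.3 0. ] t 12.05 pos [0.5571 0.0371 0.0498] F [-4.7  0.6  0.9] T [ 0.17  0.98 -0.17] op 0.0489 q7 -0.019 jaw deg 36.5 tilt [ 0.012 -0.014 -1.   ]
```

```bash
python3 -m creep '[{"dx":0,"dy":0,"dz":0.0012,"roll":-2},{"dx":0,"dy":0,"dz":0.0012,"roll":0}]';python3 -c "
from h import *
ctr()"
```

```text
clock: 12.25
tool_pos: [0.5563, 0.0372, 0.0478]
tcp_rot: [0.008, 0.944, 0.331, 0.003]
ft_force: [-2.9, -0.2, 4.3]
opening: 0.0489
nut above seat mm 10.8
tool-axis shift mm [0.6 0.8 0. ] t 12.25 pos [0.5563 0.0372 0.0478] F [-2.9 -0.2  4.3] T [ 0.04  0.66 -0.2 ] op 0.0489 q7 0.008 jaw deg 38.6 tilt [ 0.011 -0.013 -1.   ]
```

```bash
python3 -m creep '[{"dx":0.0004,"dy":0.0004,"dz":0.0012,"roll":0},{"dx":0.0002,"dy":0.0003,"dz":0.0012,"roll":0},{"dx":0,"dy":0,"dz":0.0008,"roll":0}]';python3 -c "
from h import *
ctr()
snap('wrist','x7')
crop('x7',190,190,370,390,3,'x7c')"
```

```text
clock: 12.55
tool_pos: [0.5563, 0.0372, 0.0447]
tcp_rot: [0.008, 0.944, 0.329, 0.003]
ft_force: [-4.4, 0.1, 3.4]
opening: 0.0494
nut above seat mm 7.7
tool-axis shift mm [0.5 0.9 0. ] t 12.55 pos [0.5563 0.0372 0.0447] F [-4.4  0.1  3.4] T [ 0.03  0.77 -0.15] op 0.0494 q7 0.002 jaw deg 38.4 tilt [ 0.01  -0.014 -1.   ]
```

View pics/x7c.png

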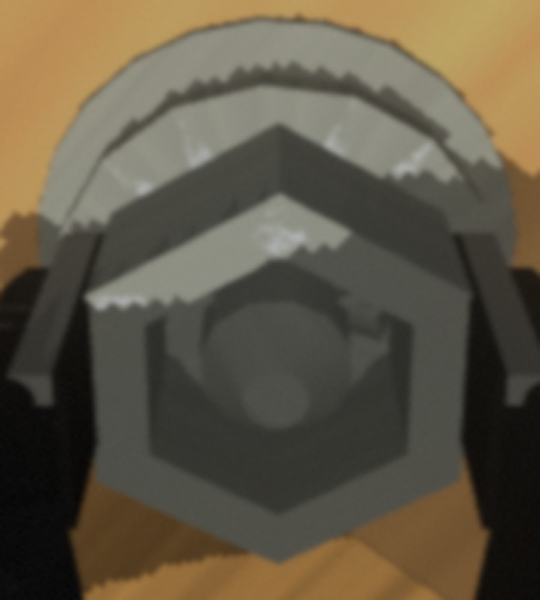

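```bash
python3 -m creep '[{"dx":0,"dy":0,"dz":0.0008,"roll":0},{"dx":0,"dy":0,"dz":0.0005,"roll":0}]';python3 -m creep '[{"dx":0,"dy":0,"dz":0.0004,"roll":4},{"dx":0,"dy":0,"dz":0.0004,"roll":5}]';python3 -c "
from h import *
ctr()"
```

```text
clock: 12.8
tool_pos: [0.5564, 0.0371, 0.0435]
tcp_rot: [0.008, 0.944, 0.329, 0.002]
ft_force: [-6.3, 0.2, 14.2]
opening: 0.0493
clock: 13.0
tool_pos: [0.5574, 0.0366, 0.0432]
tcp_rot: [0.009, 0.968, 0.252, 0.004]
ft_force: [-2.9, -1.2, 4.5]
opening: 0.049
nut above seat mm 6.2
tool-axis shift mm [ 0.3 -0.3 -0. ] t 13.0 pos [0.5574 0.0366 0.0432] F [-2.9 -1.2  4.5] T [-0.21  0.65  0.04] op 0.049 q7 -0.127 jaw deg 29.2 tilt [ 0.012 -0.015 -1.   ]
```

```bash
python3 -m creep '[{"dx":0.0003,"dy":0,"dz":0.0005,"roll":6},{"dx":0.0002,"dy":0,"dz":0.0005,"roll":6}]';python3 -c "
from h import *
ctr()"; python3 -m creep '[{"dx":0.0002,"dy":0,"dz":0.0005,"roll":6},{"dx":0.0002,"dy":0,"dz":0.0005,"roll":6}]';python3 -c "
from h import *
ctr()"
```

```text
clock: 13.2
tool_pos: [0.5579, 0.0362, 0.0423]
tcp_rot: [0.008, 0.989, 0.145, 0.005]
ft_force: [-3.9, 0.7, 4.2]
opening: 0.049
nut above seat mm 5.3
tool-axis shift mm [ 0.2 -0.9 -0. ] t 13.2 pos [0.5579 0.0362 0.0423] F [-3.9  0.7  4.2] T [0.38 1.1  0.  ] op 0.049 q7 -0.298 jaw deg 16.7 tilt [ 0.012 -0.015 -1.   ]
clock: 13.4
tool_pos: [0.5585, 0.0363, 0.0413]
tcp_rot: [0.008, 0.999, 0.037, 0.006]
ft_force: [-4.1, 0.7, 3.7]
opening: 0.0494
nut above seat mm 4.3
tool-axis shift mm [-0.2 -0.9 -0. ] t 13.4 pos [0.5585 0.0363 0.0413] F [-4.1  0.7  3.7] T [0.14 0.91 0.05] op 0.0494 q7 -0.467 jaw deg 4.2 tilt [ 0.012 -0.015 -1.   ]
```

Threading smoothly: 1 mm per 12° with light push.

```bash
python3 -m creep '[{"dx":0,"dy":-0.0003,"dz":0.0005,"roll":6},{"dx":0,"dy":-0.0002,"dz":0.0005,"roll":6}]';python3 -c "
from h import *
ctr()"; python3 -m creep '[{"dx":0,"dy":-0.0002,"dz":0.0005,"roll":6},{"dx":0,"dy":0,"dz":0.0005,"roll":6}]';python3 -c "
from h import *
ctr()"
```

```text
clock: 13.6
tool_pos: [0.5593, 0.0365, 0.0402]
tcp_rot: [0.007, 0.997, -0.072, 0.008]
ft_force: [-1.6, -0.2, 0.0]
opening: 0.0489
nut above seat mm 3.2
tool-axis shift mm [-0.9 -0.6 -0. ] t 13.6 pos [0.5593 0.0365 0.0402] F [-1.6 -0.2  0. ] T [0.07 0.25 0.02] op 0.0489 q7 -0.636 jaw deg -8.3 tilt [ 0.014 -0.016 -1.   ]
clock: 13.8
tool_pos: [0.5604, 0.0365, 0.0389]
tcp_rot: [0.006, 0.984, -0.18, 0.009]
ft_force: [-1.0, 0.2, 0.6]
opening: 0.0488
nut above seat mm 1.9
tool-axis shift mm [-1.6 -0.  -0. ] t 13.8 pos [0.5604 0.0365 0.0389] F [-1.   0.2  0.6] T [0.13 0.4  0.04] op 0.0488 q7 -0.802 jaw deg -20.8 tilt [ 0.016 -0.016 -1.   ]
```

```bash
python3 -m creep '[{"dx":0,"dy":0,"dz":0.0005,"roll":6},{"dx":0,"dy":0,"dz":0.0005,"roll":6}]';python3 -c "
from h import *
ctr()"
```

```text
clock: 14.0
tool_pos: [0.5615, 0.0361, 0.0378]
tcp_rot: [0.006, 0.958, -0.286, 0.011]
ft_force: [-4.1, 0.5, 5.2]
opening: 0.0492
nut above seat mm 0.8
tool-axis shift mm [-2.4  0.6 -0.1] t 14.0 pos [0.5615 0.0361 0.0378] F [-4.1  0.5  5.2] T [-0.09  0.99  0.08] op 0.0492 q7 -0.965 jaw deg -33.3 tilt [ 0.017 -0.017 -1.   ]
```

```bash
python3 -m creep '[{"dx":-0.0006,"dy":0,"dz":0.0004,"roll":5},{"dx":-0.0006,"dy":0,"dz":0.0004,"roll":5}]';python3 -c "
from h import *
ctr()"
```

```text
clock: 14.2
tool_pos: [0.56, 0.0356, 0.0376]
tcp_rot: [0.006, 0.928, -0.372, 0.011]
ft_force: [-7.5, -1.8, 14.8]
opening: 0.0487
nut above seat mm 0.6
tool-axis shift mm [-1.2 -0.4 -0. ] t 14.2 pos [0.56   0.0356 0.0376] F [-7.5 -1.8 14.8] T [0.   1.75 0.26] op 0.0487 q7 -1.101 jaw deg -43.7 tilt [ 0.016 -0.019 -1.   ]
```

```bash
python3 -m creep '[{"dx":0,"dy":0,"dz":0,"roll":4},{"dx":0,"dy":0,"dz":0,"roll":2}]';python3 -c "
from h import *
ctr()
snap('wrist','y1');snap('side','y1s')
crop('y1s',230,130,340,250,4,'y1sc')"
```

```text
clock: 14.4
tool_pos: [0.56, 0.0358, 0.0377]
tcp_rot: [0.005, 0.906, -0.422, 0.012]
ft_force: [-0.1, 1.4, -1.2]
opening: 0.0492
nut above seat mm 0.7
tool-axis shift mm [-1.  -0.2 -0. ] t 14.4 pos [0.56   0.0358 0.0377] F [-0.1  1.4 -1.2] T [0.5  0.2  0.19] op 0.0492 q7 -1.182 jaw deg -50.0 tilt [ 0.017 -0.019 -1.   ]
```

View pics/y1.png

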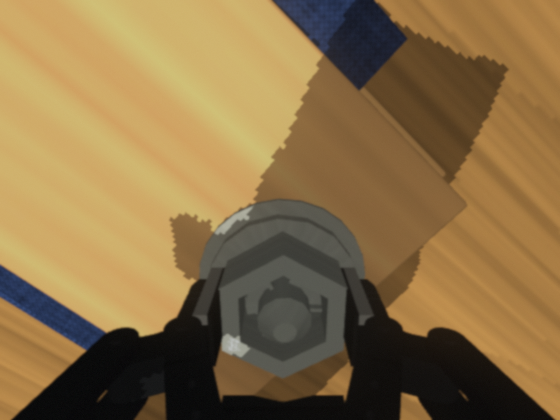

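View pics/y1sc.png

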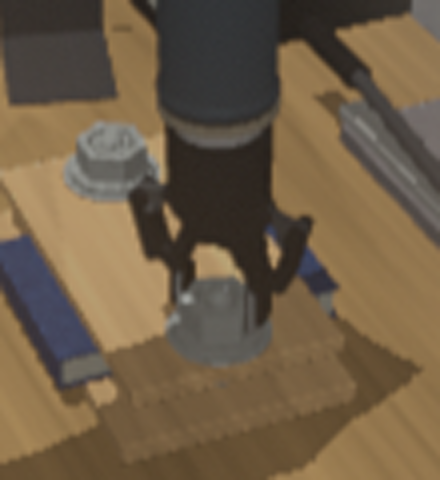

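```bash
python3 -m creep '[{"dx":-0.0003,"dy":0,"dz":0.0004,"roll":4},{"dx":-0.0003,"dy":0,"dz":0.0004,"roll":4}]';python3 -c "
from h import *
ctr()"
```

```text
clock: 14.7
tool_pos: [0.5602, 0.036, 0.0375]
tcp_rot: [0.004, 0.876, -0.483, 0.012]
ft_force: [-1.7, -0.4, 7.0]
opening: 0.0488
nut above seat mm 0.5
tool-axis shift mm [-0.6  0.3 -0. ] t 14.7 pos [0.5602 0.036  0.0375] F [-1.7 -0.4  7. ] T [0.59 0.75 0.67] op 0.0488 q7 -1.282 jaw deg -57.7 tilt [ 0.018 -0.02  -1.   ]
```

```bash
python3 -m creep '[{"dx":0,"dy":0,"dz":0,"roll":0},{"dx":0,"dy":0,"dz":0,"roll":0},{"dx":0,"dy":0,"dz":0,"roll":0},{"dx":0,"dy":0,"dz":-0.002,"roll":0}]' 0.07;python3 -c "
from h import *
ctr()
snap('wrist','y2')
snap('side','y2s')
crop('y2',190,190,390,340,4,'y2c')
crop('y2s',230,130,340,250,4,'y2sc')"
```

```text
clock: 15.1
tool_pos: [0.562, 0.0356, 0.0394]
tcp_rot: [0.004, 0.877, -0.48, 0.014]
ft_force: [-0.4, -1.2, 0.2]
opening: 0.0698
nut above seat mm 2.4
tool-axis shift mm [-2.   1.5 -0.1] t 15.1 pos [0.562  0.0356 0.0394] F [-0.4 -1.2  0.2] T [0.01 0.03 0.05] op 0.0698 q7 -1.276 jaw deg -57.4 tilt [ 0.02 -0.02 -1.  ]
```

View pics/y2c.png

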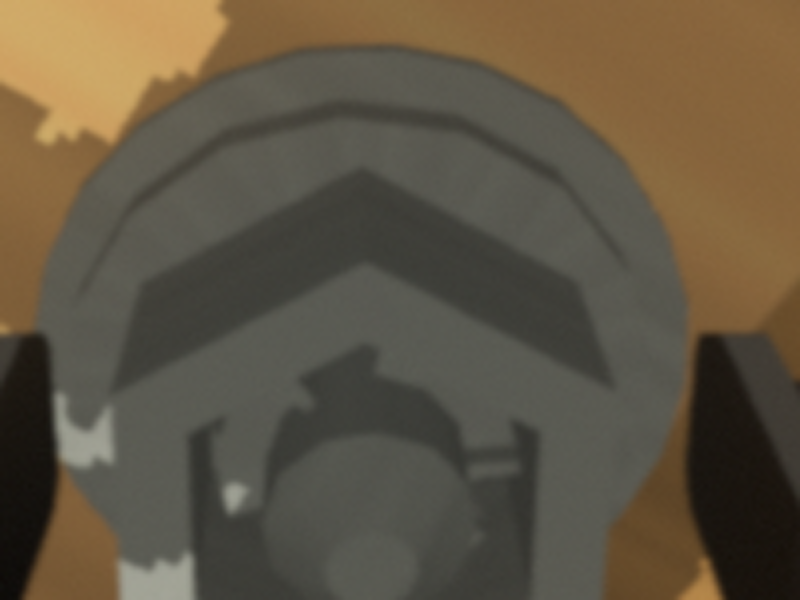

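View pics/y2sc.png

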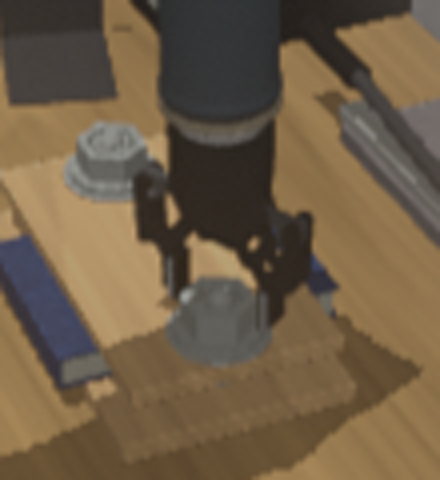

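```bash
python3 -m creep '[{"dx":-0.001,"dy":0,"dz":-0.005,"roll":0},{"dx":0,"dy":0,"dz":-0.015,"roll":0},{"dx":0,"dy":0,"dz":-0.03,"roll":0},{"dx":0,"dy":0,"dz":-0.03,"roll":0},{"dx":0,"dy":0.02,"dz":-0.03,"roll":0},{"dx":0,"dy":0.03,"dz":-0.02,"roll":0},{"dx":0,"dy":0.02,"dz":0,"roll":0},{"dx":0,"dy":0,"dz":0,"roll":0},{"dx":0,"dy":0,"dz":0,"roll":0}]';python3 -c "
from h import *
ctr()
snap('wrist','z1')
snap('scene','z1s');snap('side','z1d')
crop('z1s',230,140,360,240,6,'z1sc')
crop('z1d',230,130,340,250,5,'z1dc')"
```

```text
clock: 16.1
tool_pos: [0.4985, 0.0012, 0.1772]
tcp_rot: [0.003, 0.878, -0.479, 0.015]
ft_force: [0.1, 0.1, -0.4]
opening: 0.0699
nut above seat mm 140.2
tool-axis shift mm [  3.5 -70.5   0.7] t 16.1 pos [0.4985 0.0012 0.1772] F [ 0.1  0.1 -0.4] T [ 0.02  0.08 -0.05] op 0.0699 q7 -1.18 jaw deg -57.2 tilt [ 0.023 -0.019 -1.   ]
```

View pics/z1.png

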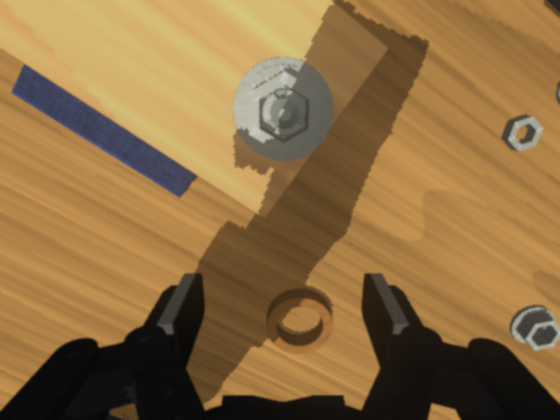

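View pics/z1sc.png

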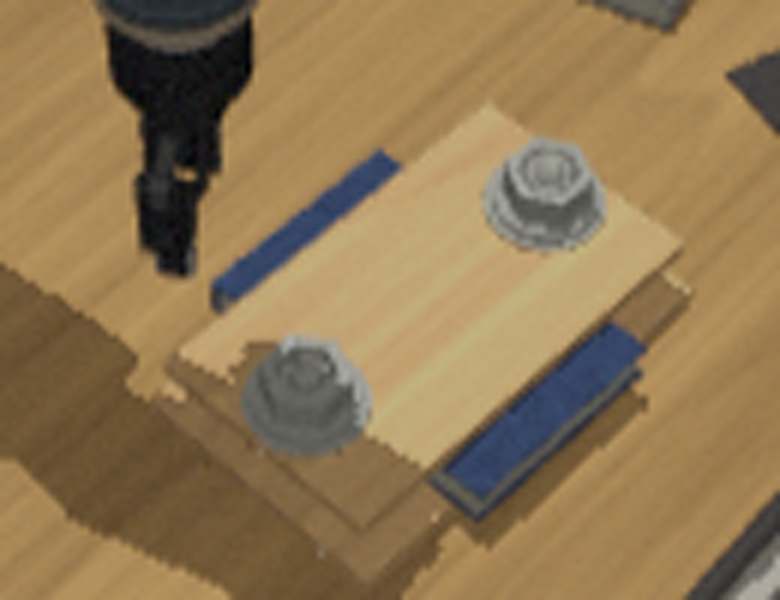

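View pics/z1dc.png

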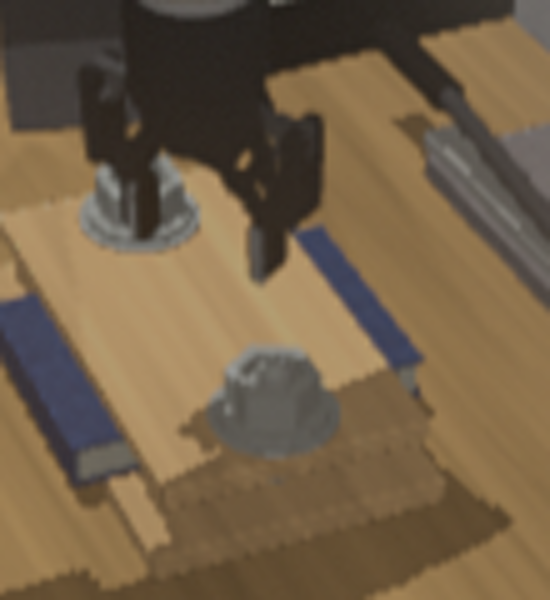

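```bash
python3 -c "
from h import *
s,_=st();print(s['qvel'].round(4),s['ft_force'].round(2),s['clock']);print(ticket.job_done())"
```

```text
[-0.0047  0.0082 -0.0033 -0.0003  0.0008  0.0004  0.0005] [ 0.64  0.98 -0.18] 16.25
the job is handed in; nothing more can be done
None
```

The large flange nut is on the bare stud and, by feel, fully home on its washer. I let go of it and handed the job in at about 16 s; no verdict was reported.

**Start of thread:** I set the nut on the thread top about 15 mm above the seat and backed it off about 52° anticlockwise. It dropped to about 6.5 mm above the seat. The push peaked at about 17 N (14 N reading plus the nut's weight), above your 3 to 8 N but well under 60 N.

**Turning on:** I turned it clockwise about 96°. Over the last 14° or so the height stopped falling and the turning torque rose from about 0.2 to 0.7 N m, so I took the flange as seated.

**Last checks:**
- **Height:** my estimate from the tool pose is about 0.5 mm above the seat, inside the 1.5 mm limit. It comes from where I gripped the nut, not from a direct measurement; the pictures only show that it looks seated.
- **Pictures:** the nut stands upright and matches the other one. In the views I took, the bystanders look to be where they were.
- **Robot:** the gripper is open and about 70 mm to the side and 14 cm higher, touching nothing.

**Disagreements along the way:**
- The fingertips sit about 35 mm behind the stated TCP, so my first close missed above the nut without touching it. I went lower and gripped it on the second try.
- The wrist camera calibration was off by about 1.6 mm. I centred the nut by comparing it with the stud tip in the same picture.
- The tool tilted by about 0.03 rad by the end. The nut itself sits on the thread and washer and looks upright.

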